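# Put the stacking lunch tins together

### The arm

A 7-joint arm with a two-finger parallel gripper is mounted at the origin on a cart in front of the work surface, level with it; the furniture and walls round the work are solid. World frame = base frame: x ahead of the robot, y to its left, z up, the work surface at z = 0. Lengths are in mm, angles in rad, forces in N, time in s.
With the tool pointing down it reaches from about 400 to 900 mm from the base axis. Payload 5.6 kg.
Tool frame: the origin (TCP) lies midway between the tips of the shut fingers; the grasp point (between the pads) lies 19 mm behind it; x points along the fingers, y is the direction in which the jaws open and shut, and the axes are right-handed (so a half turn about x gives the same grasp; the last joint's range is limited). The gripper opens to 92 mm and grips with 3 to 60 N. Pads are 20 mm wide; open, the fingers measure 128 mm over their backs; the gripper's body (75 mm by 189 mm) begins 69 mm behind the grasp point.
Start: joints at [1.194, 0.468, -0.012, 1.603, 0.006, 1.071, -0.056], TCP at [212.922, -614.144, 214.592] pointing down, gripper open.
Joint ranges: [-2.53, 2.53], [-0.31, 2.02], [-1.57, 1.55], [0.28, 2.44], [-1.29, 4.43], [0.15, 1.84], [-2.92, 2.92]. Speed limits (rad/s): [2.57, 2.57, 3.14, 3.14, 3.14, 3.14, 3.14].

### API

Orientations are given as a rotation vector (axis times angle).
In Python, from cell import robot, grip, kin, viewer gives the robot as it stands. Calls block until the motion is done:
- robot.movep(position, orientation): joint-space move of the TCP to a pose.
- robot.servo_line(position, feed=150, rotation=None): straight line of the TCP; rotation=None keeps the orientation; feed is the mean speed in mm/s.
- robot.goto_joints(angles): joint-space move.
- grip(opening, newtons=None): opening from 0.0 (shut) to 1.0 (fully open); newtons is the grip in N (None keeps the last); returns when the fingers have stopped.
- robot.hold(seconds).
- kin.ik(position, orientation): joint angles nearest the present ones, or None.
- robot.observe(): the state.
- viewer.read_camera(name): name is "scene" or "top" or "wrist"; returns the picture (480x640x3 uint8, red, green, blue); there is no depth.
- viewer.camera_info(name): a dict with "camera_matrix" (3x3 intrinsics, pixels), "R" (3x3) and "t" (3): a world point X has camera coordinates R X + t. Camera axes: x right, y down, z forward; pixel columns grow to the right and rows downward; lengths in mm; the calibration is good to about 2 mm. A picture is of the moment at which its call begins: read the wrist's pose just before it. camera_info takes no time and is no camera call; for the wrist camera it gives the pose at the moment of the call.
A pose or a line that the arm cannot do raises robot.IKError and nothing moves.
- robot.job_done(): hands the job in, once; it reports no verdict.
Trained networks look in the newest picture that a camera, given by its name, has taken for a name from the list of things; names that differ only in an ending like _2 or _b are one class to them, and where a whole thing is asked for, a point or a joint stands for the part that bears it (a point fixed in the world has none). Each returns a list of dicts, best first, with "confidence" (0 to 1); they miss things now and then, are a little off and sometimes report something else, mostly with a low value. They report only what shows in the picture. A call takes as long as a camera call. They do not tell look-alikes from the thing itself.
- viewer.silhouettes(name, camera): "mask" (480x640 bool, what is visible of it).
- viewer.pinpoint(name, camera): "at" ([x, y, z] in mm, in the coordinates of the camera as it stood for that picture, good to about 4 mm: a listed point, or the origin of a listed thing).
The state is a dict: "t": time; "joints": joint angles; "joint_velocities": joint speeds; "joint_torque": joint torques, N m; "tcp_pos": TCP position; "tcp_rot": TCP orientation; "contact_force": force on the tool from outside, world axes, zero at the start; "wrist_torque": the same for the moment, N m; "grip_width": opening from 0.0 (shut) to 1.0 (fully open).
Only numpy, scipy, OpenCV 4.12 (cv2) and the standard library are available. Lean on these libraries where they do the work, as an engineer would, in place of code of your own. Each camera call takes 0.05 s, during which the arm holds its last target.

### The job

Stack the three steel lunch tins on the round wooden stand, the deepest tin first, then the middle one, the shallowest on top, and finish with the lid, one after another in that order. Each piece must sit upright and fully down, its foot in the recess or the mouth of the piece below it. Do not knock over or shift the mug, the salt shaker and the timer.

Things in the scene. Friction and masses are not known exactly. Their poses are not given: they have to be found in the camera images.
- deep_tin_c (a point): Deepest of three round open steel tins: 72 mm high, 64 mm outside, mouth 57 mm. Its lowest 8 mm is a tapered foot (44 mm wide below, 53 mm above) that drops into the mouth of a tin or the stand until the 64 mm shoulder rests on that rim: seated, its underside is 8 mm below the rim. Loose, 130 g. Point: its centre, 36 mm above its underside, 36 mm below its rim; z its axis, up
- middle_tin_c (a point): Middle of three round open steel tins: 54 mm high, 64 mm outside, mouth 57 mm. Its lowest 8 mm is a tapered foot (44 mm wide below, 53 mm above) that drops into the mouth of a tin or the stand until the 64 mm shoulder rests on that rim: seated, its underside is 8 mm below the rim. Loose, 110 g. Point: its centre, 27 mm above its underside, 27 mm below its rim; z its axis, up
- shallow_tin_c (a point): Shallowest of three round open steel tins: 38 mm high, 64 mm outside, mouth 57 mm. Its lowest 8 mm is a tapered foot (44 mm wide below, 53 mm above) that drops into the mouth of a tin or the stand until the 64 mm shoulder rests on that rim: seated, its underside is 8 mm below the rim. Loose, 90 g. Point: its centre, 19 mm above its underside, 19 mm below its rim; z its axis, up
- tin_lid_c (a point): Steel lid, 36 mm high, loose, 80 g, lying knob up: below, the same 8 mm tapered foot as on the tins, then a 64 mm disc 5 mm thick, then an upright black cylindrical knob 20 mm in diameter, from 13 to 36 mm above the underside, to lift it by. Seated, its underside is 8 mm below the rim it sits on. Point: on its axis, 18 mm above its underside; z its axis, up
- stand_top (a point): round wooden stand, fixed to the worktop: disc 92 mm in diameter and 16 mm high with a round recess 57 mm in diameter and 9 mm deep, into which a tin's foot fits. This point is the centre of the recess at the height of the stand's upper rim (16 mm above the worktop); z is up
- mug_c (a point): beige mug with a handle, 92x123x95 mm, bystander, loose. This point is about the centre of its bowl, half-way up
- shaker_c (a point): glass salt shaker with a rounded grey top, 44 mm across and 90 mm high, bystander, loose. This point is its centre, half-way up
- timer_c (a point): wind-up kitchen timer with a red dial on a white foot, 68 mm across and 48 mm high, bystander, loose. This point is its centre, half-way up
Not all that is in view belongs to the job. What is shaped like the part that bears shallow_tin_c but purple is not meant.

How it is judged (in metres and radians):
On the way, in this order (a step that is already met when the one before it is completed fails the run):
1. the deepest tin is seated in the stand (horizontal distance between deep_tin_c and stand_top below 0.006 m and z of deep_tin_c in the frame of stand_top between 0.025 and 0.031 m and angle between deep_tin_c's own z axis and vertical below 0.06 rad), for 0.2 s.
2. the middle tin is seated on the deepest, which is still seated (all of step 1 and horizontal distance between middle_tin_c and deep_tin_c below 0.006 m and z of middle_tin_c in the frame of deep_tin_c between 0.052 and 0.058 m and angle between middle_tin_c's own z axis and vertical below 0.06 rad), for 0.2 s.
3. the shallowest tin is seated on the middle one, the two below still seated (all of step 2 and horizontal distance between shallow_tin_c and middle_tin_c below 0.006 m and z of shallow_tin_c in the frame of middle_tin_c between 0.035 and 0.041 m and angle between shallow_tin_c's own z axis and vertical below 0.06 rad), for 0.2 s.
4. the lid is seated on the shallowest tin, all below still seated (all of step 3 and horizontal distance between tin_lid_c and shallow_tin_c below 0.006 m and z of tin_lid_c in the frame of shallow_tin_c between 0.026 and 0.032 m and angle between tin_lid_c's own z axis and vertical below 0.06 rad), for 0.2 s.
At the end, for the whole second after the job is handed in: Deepest tin in the stand, middle tin on it, shallowest on that, lid on top: each within 6 mm of the axis of the piece below, 3 mm of its seated height, tilt under 0.06 rad, at rest (10 mm/s), released; mug, salt shaker, timer within 30 mm of their start (all of step 4 and linear speed of each of deep_tin, middle_tin, shallow_tin, tin_lid below 0.01 m/s and distance of each of mug_c, shaker_c, timer_c from where it was at the start of the episode below 0.03 m); the robot touches nothing.
It fails at once if the mug is knocked over or shifted by more than 30 mm (distance of mug_c from where it was at the start of the episode above 0.03 m or angle between mug_c's own z axis and vertical above 0.5 rad).
It fails at once if the salt shaker is knocked over or shifted by more than 30 mm (distance of shaker_c from where it was at the start of the episode above 0.03 m or angle between shaker_c's own z axis and vertical above 0.5 rad).
It fails at once if the timer is knocked over or shifted by more than 30 mm (distance of timer_c from where it was at the start of the episode above 0.03 m or angle between timer_c's own z axis and vertical above 0.5 rad).
It also fails if it takes over 144 s, if anything falls off the work surface, if the arm or the gripper's body presses on something with over 40 N, if the wrist force passes 120 N, or if a joint passes its speed limit or range.

## Working session

There is one attempt and no reset: what is moved stays moved. The work goes in short steps, each a Python script; the robot and the scene stay as the last script left them, time stands still between calls to the robot, and variables do not carry over. Pictures are saved under pics/ and viewed, and the job is handed in when it is done.

```bash
mkdir -p pics; ls; python3 - <<'E'
from cell import robot, grip, kin, viewer
import cv2, numpy as np
for c in ("scene","top","wrist"):
    im=viewer.read_camera(c); cv2.imwrite(f"pics/a_{c}.png",im[:,:,::-1])
    i=viewer.camera_info(c); R=np.array(i["R"]);t=np.array(i["t"])
    print(c,np.round(i["camera_matrix"],1).tolist(),"pos",np.round(-R.T@t),"z",np.round(R[2],2))
    for n in ["deep_tin_c","middle_tin_c","shallow_tin_c","tin_lid_c","stand_top","mug_c","shaker_c","timer_c"]:
        for d in viewer.pinpoint(n,c):
            p=np.array(d["at"]); K=np.array(i["camera_matrix"]); u=K@p/p[2]
            print(n,round(d["confidence"],2),np.round(R.T@(p-t),1),np.round(u[:2]))
s=robot.observe(); print(s)
E
```

```text
pics
scene [[531.1, 0.0, 316.8], [0.0, 531.1, 236.3], [0.0, 0.0, 1.0]] pos [-139.  807.  894.] z [ 0.55 -0.53 -0.64]
deep_tin_c 0.66 [ 506.9 -209.6   35.2] [418. 202.]
middle_tin_c 0.92 [421.5 338.4  25.6] [288. 328.]
shallow_tin_c 0.71 [ 738.9 -146.2   20.1] [341. 180.]
shallow_tin_c 0.68 [ 624.7 -120.7   19.5] [364. 200.]
tin_lid_c 0.71 [5.242e+02 1.000e-01 1.470e+01] [361. 238.]
stand_top 0.84 [483.2 165.3  14.8] [326. 277.]
mug_c 0.89 [603.5 286.   44.2] [253. 266.]
shaker_c 0.92 [678.1  73.2  46.4] [299. 213.]
timer_c 0.62 [387.8 509.3  25.7] [232. 386.]
top [[549.8, 0.0, 318.4], [0.0, 549.8, 245.8], [0.0, 0.0, 1.0]] pos [  90.  132. 1462.] z [ 0.31  0.01 -0.95]
deep_tin_c 0.81 [ 506.8 -204.1   36.9] [450. 267.]
deep_tin_c 0.73 [416.6 332.2  25.4] [249. 295.]
deep_tin_c 0.5 [519.3   4.3  18.4] [372. 262.]
middle_tin_c 0.81 [415.3 333.3  25.9] [249. 295.]
shallow_tin_c 0.92 [ 626.8 -119.5   19.4] [416. 227.]
shallow_tin_c 0.88 [ 738.3 -144.5   21.6] [425. 190.]
tin_lid_c 0.81 [523.8   6.2  16.8] [371. 261.]
stand_top 0.7 [478.5 163.5  13.2] [313. 275.]
mug_c 0.59 [601.  284.5  46
[... 240 characters left out ...]
 array([ 1.19400244,  0.46751193, -0.01162964,  1.60270378,  0.00600417,
        1.07142737, -0.05628241]), 'joint_velocities': array([-9.38925660e-04,  8.51685852e-05,  1.34876945e-03,  5.22656996e-04,
        4.88574550e-04, -4.62239949e-04,  2.86390091e-04]), 'joint_torque': array([ 7.76390207e-04, -5.20408738e+01, -1.20301999e-02, -2.44053984e+01,
       -5.66507166e-02,  1.13052665e-02,  1.91680272e-05]), 'tcp_pos': array([ 212.93192942, -614.12714479,  214.58305589]), 'tcp_rot': array([ 2.04049185,  0.34373766, -2.04055943]), 'contact_force': array([-0.16255318, -0.3799274 ,  0.22188107]), 'wrist_torque': array([-0.00550882, -0.01445455,  0.03405157]), 'grip_width': 0.9996274526986881}
```

View pictures.

View pics/a_scene.png

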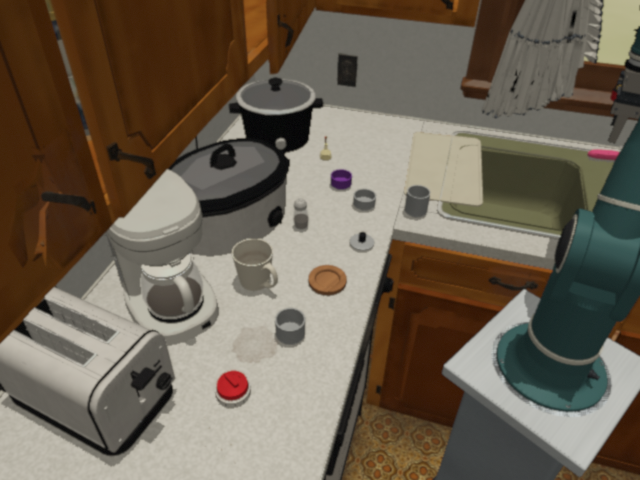

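```bash
python3 - <<'E'
import cv2
im=cv2.imread("pics/a_top.png"); cv2.imwrite("pics/a_topc.png",cv2.resize(im[165:345,140:490],None,fx=2.28,fy=2.28,interpolation=cv2.INTER_CUBIC))
im=cv2.imread("pics/a_scene.png"); cv2.imwrite("pics/a_scc.png",cv2.resize(im[150:260,310:450],None,fx=5,fy=5,interpolation=cv2.INTER_CUBIC))
E
```

```text
(no output)
```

View pics/a_topc.png

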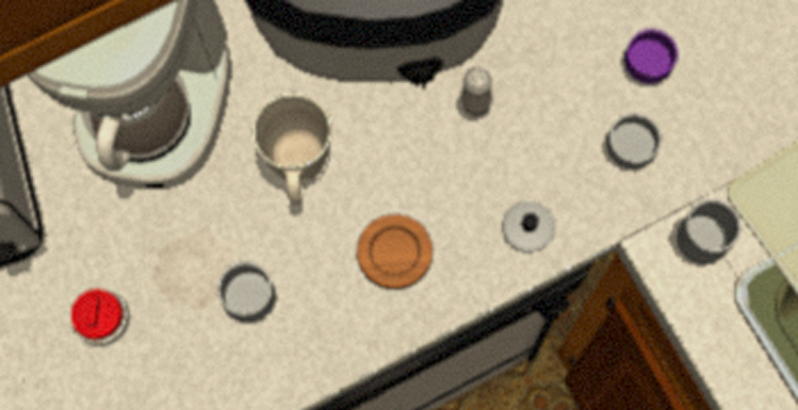

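View pics/a_scc.png

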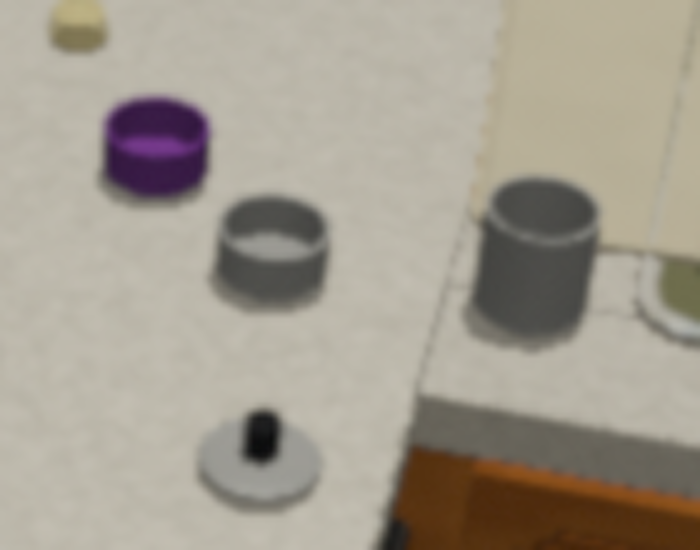

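The purple tin (scene px 341,180; top px 425,190) is the look-alike. The grey shallow one (scene px 364,200; top px 416,227) matches "steel", and the enlarged crop confirms it. The other pieces are each unique:

| Piece | Scene px |
|---|---|
| Deep tin | 418,202 |
| Middle tin | 288,328 |
| Lid | 361,238 |
| Stand | 326,277 |

Next I'll refine the positions with the wrist camera, starting with the stand and the deep tin.

```bash
cat > h.py <<'E'
from cell import robot, grip, kin, viewer
import cv2, numpy as np
from scipy.spatial.transform import Rotation as Rn
from scipy.optimize import minimize
def down(a):
    x=np.array([0,0,-1.]);y=np.array([np.cos(a),np.sin(a),0]);z=np.cross(x,y)
    return Rn.from_matrix(np.c_[x,y,z]).as_rotvec()
def yaw0():
    y=Rn.from_rotvec(robot.observe()["tcp_rot"]).as_matrix()[:,1]; return np.arctan2(y[1],y[0])
# profile: (z,r) above underside
PROF={"deep_tin_c":([(0,22),(8,26.5),(8,32),(72,32)],0,36),"middle_tin_c":([(0,22),(8,26.5),(8,32),(54,32)],0,27),
"shallow_tin_c":([(0,22),(8,26.5),(8,32),(38,32)],0,19),"tin_lid_c":([(0,22),(8,32),(13,32)],0,18),
"stand_top":([(0,46),(16,46)],0,16)}
def look(name,guess,cam="wrist",z0=0,tag=None):
    im=viewer.read_camera(cam); i=viewer.camera_info(cam)
    K=np.array(i["camera_matrix"]);R=np.array(i["R"]);t=np.array(i["t"])
    if tag: cv2.imwrite(f"pics/{tag}.png",im[:,:,::-1])
    pp=[np.round(R.T@(np.array(d["at"])-t),1) for d in viewer.pinpoint(name,cam)]
    prof=PROF[name][0]; th=np.linspace(0,2*np.pi,60)
    pts=np.concatenate([np.c_[r*np.cos(th),r*np.sin(th),0*th+z0+z] for z,r in prof])
    def sil(xy):
        p=(pts+[xy[0],xy[1],0])@R.T+t; u=p@K.T; u=u[:,:2]/u[:,2:]
        h=cv2.convexHull(u.astype(np.float32)); m=np.zeros((480,640),np.uint8)
        cv2.fillConvexPoly(m,np.round(h*16).astype(np.int32),255,cv2.LINE_AA,4); return m/255.
    best=None
    for d in viewer.silhouettes(name,cam):
        m=d["mask"].astype(np.uint8)
        cs,_=cv2.findContours(m,cv2.RETR_EXTERNAL,cv2.CHAIN_APPROX_NONE)
        mm=np.zeros_like(m); cv2.drawContours(mm,cs,-1,1,-1)
        f=lambda xy:np.abs(sil(xy)-mm).sum()/mm.sum()
        r=minimize(f,guess[:2],method="Nelder-Mead",options=dict(initial_simplex=[np.array(guess[:2])+a for a in ([0,0],[12,0],[0,12])],xatol=.1,fatol=1e-4))
        if best is None or r.fun<best[1]: best=(r.x,r.fun)
    print(name,cam,"pp",[list(p) for p in pp],"sil",best and (np.round(best[0],1),round(best[1],3)))
    return best
E
python3 - <<'E'
from h import *
print("yaw",yaw0())
G={"deep_tin_c":(507,-206),"middle_tin_c":(418,335),"shallow_tin_c":(626,-120),"tin_lid_c":(524,4),"stand_top":(481,164)}
for n,g in G.items():
    for c in("scene","top"): viewer; look(n,g,c)
for n,g in G.items():
    for a in (0,np.pi/2,-np.pi/2,np.arctan2(g[1],g[0])+np.pi/2,np.arctan2(g[1],g[0])-np.pi/2):
        q=kin.ik([g[0],g[1],200],down(a)); print(n,round(a,2),None if q is None else np.round(q,2))
E
```

```text
yaw -1.2370277224491961
deep_tin_c scene pp [[np.float64(510.3), np.float64(-209.7), np.float64(38.3)]] sil (array([ 508.3, -202.8]), np.float64(0.147))
deep_tin_c top pp [[np.float64(509.4), np.float64(-201.3), np.float64(35.1)], [np.float64(521.8), np.float64(5.1), np.float64(20.3)]] sil (array([ 508.3, -203. ]), np.float64(0.064))
middle_tin_c scene pp [[np.float64(423.1), np.float64(338.9), np.float64(27.3)]] sil (array([420.4, 335.1]), np.float64(0.103))
middle_tin_c top pp [[np.float64(416.7), np.float64(335.1), np.float64(25.1)]] sil (array([419.2, 334.6]), np.float64(0.085))
shallow_tin_c scene pp [[np.float64(735.2), np.float64(-148.1), np.float64(19.2)], [np.float64(626.8), np.float64(-123.5), np.float64(17.3)]] sil (array([ 740.9, -147.8]), np.float64(0.111))
shallow_tin_c top pp [[np.float64(740.5), np.float64(-140.9), np.float64(20.1)], [np.float64(521.5), np.float64(6.2), np.float64(19.2)], [np.float64(626.4), np.float64(-119.4), np.float64(19.6)]] sil (array([ 625.4, -120.3]), np.float64(0.102))
tin_lid_c scene pp [[np.float64(524.1), np.float64(2.0), np.float64(16.7)]
[... 1281 characters left out ...]
 1.38 [ 0.62  0.57 -0.69  1.61  0.4   1.1   1.21]
shallow_tin_c -1.76 [ 0.28  0.47 -0.2   1.64  0.11  1.04 -1.71]
tin_lid_c 0 [ 0.47  0.36 -0.66  1.89  0.26  0.98 -0.3 ]
tin_lid_c 1.57 [ 0.66  0.44 -0.92  1.88  0.4   1.02  1.15]
tin_lid_c -1.57 [ 0.35  0.32 -0.5   1.9   0.19  0.97 -1.81]
tin_lid_c 1.58 [ 0.66  0.44 -0.92  1.88  0.41  1.02  1.15]
tin_lid_c -1.56 [ 0.35  0.32 -0.5   1.9   0.19  0.97 -1.8 ]
stand_top 0 [ 0.49  0.5  -1.12  1.91  0.52  1.06 -0.85]
stand_top 1.57 [ 0.47  0.49 -1.1   1.91  0.5   1.05  0.73]
stand_top -1.57 [ 0.3   0.38 -0.84  1.92  0.33  0.99 -2.26]
stand_top 1.9 [ 0.51  0.52 -1.15  1.91  0.54  1.07  1.03]
stand_top -1.24 [ 0.36  0.41 -0.93  1.92  0.39  1.01 -1.98]
```

```bash
cat >> h.py <<'E'
def home(az,z=None):
    s=robot.observe(); q=np.array(s["joints"]); 
    q=HQ.copy(); q[0]-=az-HA; robot.goto_joints(q)
HA=-1.2369
try: HQ=np.load("hq.npy")
except Exception: HQ=None
E
python3 - <<'E'
from h import *
q=kin.ik([500*np.cos(HA),500*np.sin(HA),240],down(HA)); print(q); np.save("hq.npy",q)
import h; h.HQ=np.array(q)
az=np.arctan2(-203,508)
home(HA); home(az); print(robot.observe()["tcp_pos"],yaw0(),az)
robot.movep([508,-203,200],down(az)); print(np.round(robot.observe()["joints"],2))
look("deep_tin_c",(508,-203),tag="b_deep")
az=np.arctan2(164,481)
home(az); robot.movep([481,164,220],down(az)); print(np.round(robot.observe()["joints"],2))
look("stand_top",(481,164),tag="b_stand"); print(robot.observe()["t"])
E
```

```text
[ 1.1968775   0.18792811 -0.03044634  1.9344192   0.00667706  1.01934035
 -0.07343143]
[ 463.86893034 -186.90488425  239.82477767] -0.3826508239060935 -0.3801669338124352
[ 0.34  0.31 -0.02  1.87  0.01  0.96 -0.07]
deep_tin_c wrist pp [[np.float64(508.7), np.float64(-203.9), np.float64(36.0)]] sil (array([ 508.2, -204.3]), np.float64(0.034))
[-0.37  0.23 -0.03  1.94  0.01  0.98 -0.07]
stand_top wrist pp [[np.float64(482.0), np.float64(164.3), np.float64(19.4)], [np.float64(597.1), np.float64(287.8), np.float64(47.5)]] sil (array([481.7, 164. ]), np.float64(0.052))
7.325
```

View pics/b_stand.png

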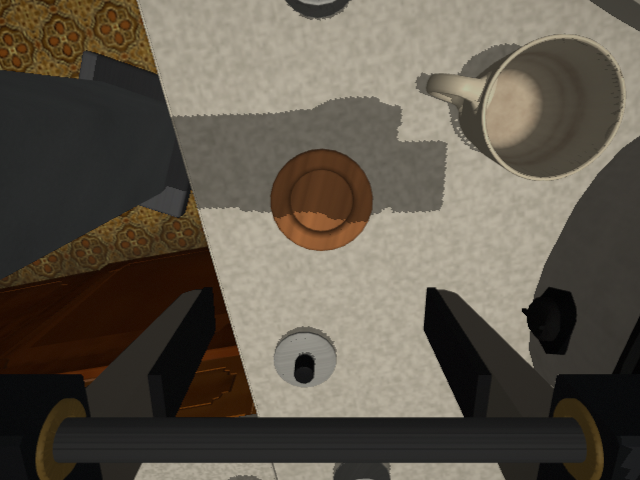

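View pics/b_deep.png

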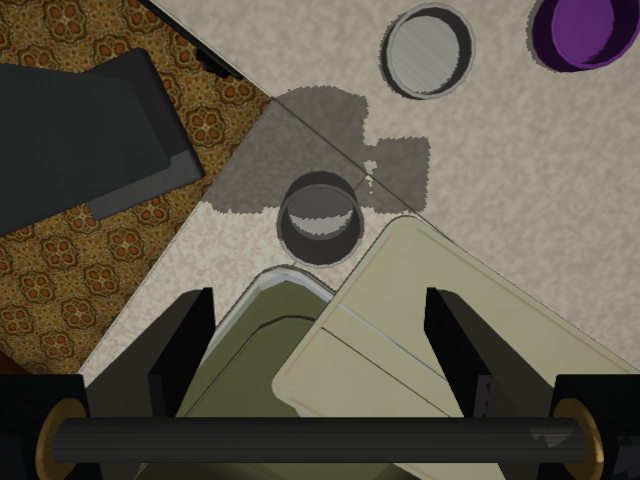

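```bash
cat >> h.py <<'E'
ST=np.array([481.7,164.2])
def pick(xy,h,N=20,up=240,op=1.0):
    az=np.arctan2(xy[1],xy[0]); home(az); grip(op)
    robot.movep([xy[0],xy[1],h+100],down(az))
    robot.servo_line([xy[0],xy[1],h],feed=100)
    print("at",np.round(robot.observe()["tcp_pos"],1)); grip(0.0,N); s=robot.observe(); print("width mm",s["grip_width"]*92)
    robot.servo_line([xy[0],xy[1],up],feed=150); print("lift width",robot.observe()["grip_width"]*92)
def place(under,h,xy=ST,op=1.0,up=60):
    az=np.arctan2(xy[1],xy[0]); home(az); z=under+h
    robot.movep([xy[0],xy[1],max(z+40,240)],down(az))
    robot.servo_line([xy[0],xy[1],z+14],feed=120); robot.hold(.2)
    f0=robot.observe()["contact_force"]
    for d in np.arange(12,-1.6,-1.):
        robot.servo_line([xy[0],xy[1],z+d],feed=30); f=robot.observe()["contact_force"]-f0
        if f[2]>5: break
    s=robot.observe(); print("stop d",d,"f",np.round(f,1),np.round(s["tcp_pos"],1),"w",s["grip_width"]*92)
    return d
def release(op=1.0,up=70):
    grip(op); robot.hold(.2); p=robot.observe()["tcp_pos"]; robot.servo_line([p[0],p[1],p[2]+up],feed=120)
E
python3 - <<'E'
from h import *
pick((508.3,-203.9),40)
d=place(8,40)
print(robot.observe()["t"])
cv2.imwrite("pics/c_scene.png",viewer.read_camera("scene")[150:350,200:460,::-1].repeat(3,0).repeat(3,1)[:,:780])
E
```

```text
at [ 508.8 -204.1   40.6]
width mm 63.044973372139836
lift width 63.352196832172275
stop d -1.0 f [-0.6  1.6  3.1] [481.9 164.2  47.2] w 63.12464743578309
19.5083
```

```bash
python3 - <<'E'
from h import *
release(); 
az=np.arctan2(164.2,481.7); robot.movep([481,164,260],down(az))
PROF["d"]=0
look("deep_tin_c",ST,z0=8,tag="d_w")
look("deep_tin_c",ST,"top",z0=8);look("deep_tin_c",ST,"scene",z0=8)
cv2.imwrite("pics/d_scene.png",cv2.resize(viewer.read_camera("scene")[200:350,220:420,::-1],None,fx=4,fy=4,interpolation=cv2.INTER_CUBIC))
print(robot.observe()["t"])
E
```

```text
deep_tin_c wrist pp [[np.float64(480.2), np.float64(162.9), np.float64(41.9)]] sil (array([480.7, 163.4]), np.float64(0.064))
deep_tin_c top pp [] sil (array([478.8, 164.7]), np.float64(1.261))
deep_tin_c scene pp [[np.float64(480.5), np.float64(157.6), np.float64(44.3)]] sil (array([481.2, 165.8]), np.float64(0.085))
22.2083
```

View pics/d_w.png

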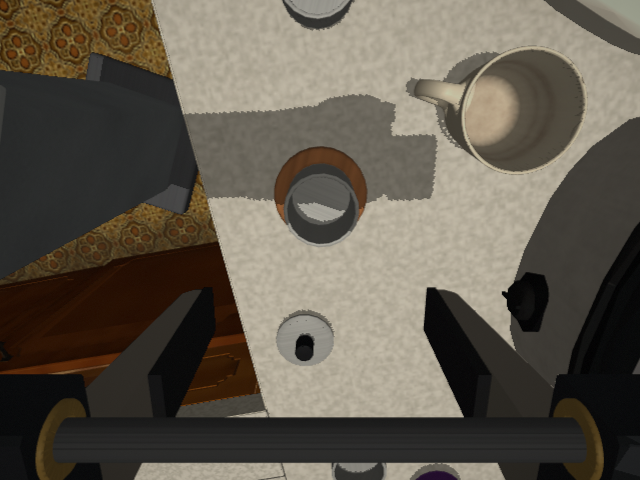

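View pics/d_scene.png

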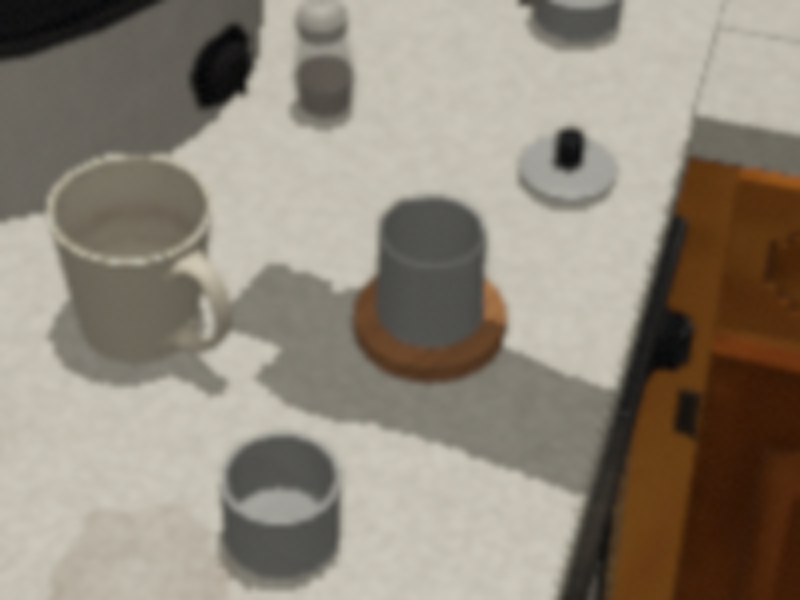

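The deep tin sits upright in the stand: wrist rim around (321,209), and the fit agrees to about 1 mm. Next is the middle tin.

```bash
python3 - <<'E'
from h import *
az=np.arctan2(335,419.5)
home(az); robot.movep([419.5,335,200],down(az))
b=look("middle_tin_c",(419.5,335),tag="e_w")
xy=b[0]; assert b[1]<.08 and np.hypot(*(xy-[419.5,335]))<6
pick(xy,24)
place(72,24)
release()
look("middle_tin_c",ST,z0=72,tag="f_w"); look("middle_tin_c",ST,"scene",z0=72)
cv2.imwrite("pics/f_scene.png",cv2.resize(viewer.read_camera("scene")[200:350,220:420,::-1],None,fx=4,fy=4,interpolation=cv2.INTER_CUBIC))
print(robot.observe()["t"])
E
```

```text
middle_tin_c wrist pp [[np.float64(419.1), np.float64(332.3), np.float64(30.4)]] sil (array([419.5, 335.1]), np.float64(0.033))
at [420.  335.5  24.6]
width mm 62.29406269354018
lift width 62.210143136454846
stop d -1.0 f [-0.4 -0.3  2.6] [481.9 164.3  95.2] w 62.1652493250509
middle_tin_c wrist pp [[np.float64(482.2), np.float64(162.4), np.float64(96.6)], [np.float64(516.0), np.float64(3.3), np.float64(20.2)]] sil (array([481.4, 163.3]), np.float64(0.042))
middle_tin_c scene pp [[np.float64(482.9), np.float64(164.1), np.float64(97.3)], [np.float64(525.1), np.float64(4.7), np.float64(14.1)]] sil (array([482.7, 163.3]), np.float64(0.128))
35.65
```

View pics/f_w.png

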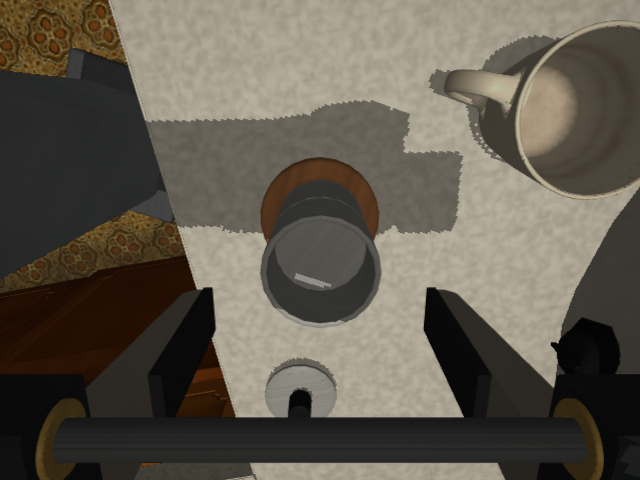

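View pics/f_scene.png

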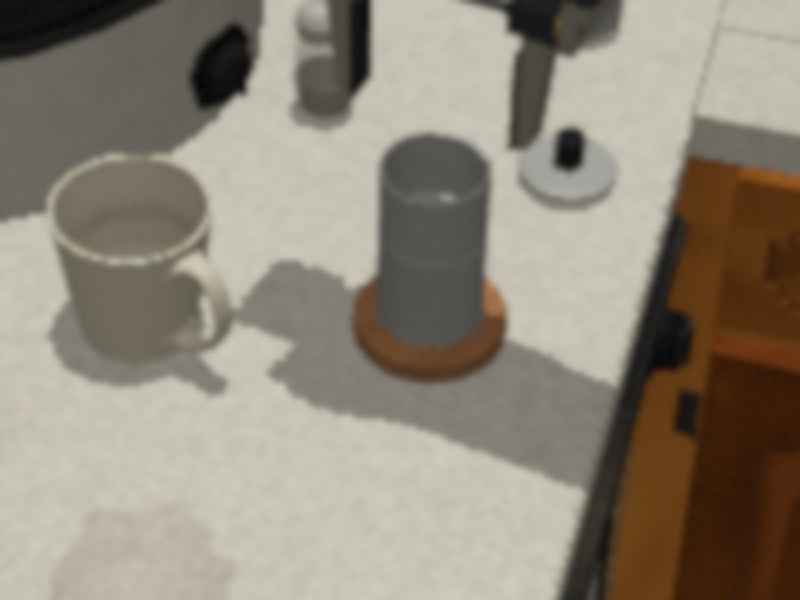

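The middle tin is nested and coaxial (wrist rim centre around (321,270)). Next is the grey shallow tin.

```bash
python3 - <<'E'
from h import *
g=np.array([625.8,-120.3]); az=np.arctan2(g[1],g[0])
p=robot.observe()["tcp_pos"]; robot.servo_line([p[0],p[1],230])
home(az); robot.movep([*g,200],down(az))
b=look("shallow_tin_c",g,tag="g_w")
E
```

```text
shallow_tin_c wrist pp [[np.float64(622.0), np.float64(-123.0), np.float64(20.1)], [np.float64(738.5), np.float64(-144.5), np.float64(18.7)]] sil (array([ 625.6, -123.4]), np.float64(0.052))
```

View pics/g_w.png

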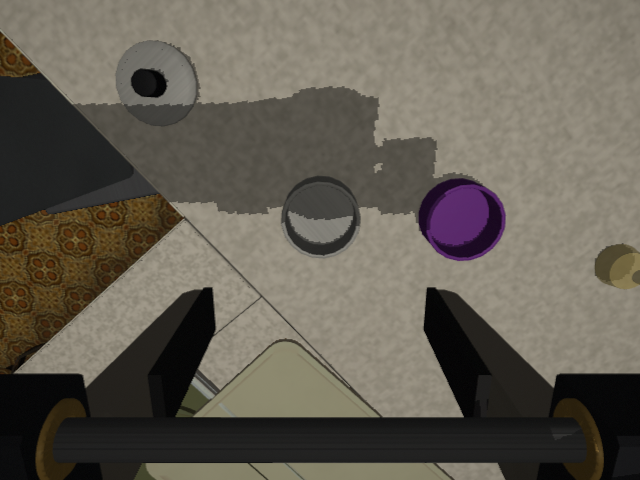

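```bash
python3 - <<'E'
from h import *
b=look("shallow_tin_c",(625.6,-122))
i=viewer.camera_info("wrist");K=np.array(i["camera_matrix"]);R=np.array(i["R"]);t=np.array(i["t"])
for y in(-124,-122,-120):
    th=np.linspace(0,2*np.pi,90);P=np.c_[625.6+32*np.cos(th),y+32*np.sin(th),0*th+38]@R.T+t;u=P@K.T;u=u[:,:2]/u[:,2:]
    print(y,u.min(0).round(1),u.max(0).round(1))
im=cv2.imread("pics/g_w.png")[160:270,265:375]
cv2.imwrite("pics/g_c.png",cv2.resize(im,None,fx=5,fy=5,interpolation=cv2.INTER_NEAREST))
E
```

```text
shallow_tin_c wrist pp [[np.float64(622.2), np.float64(-125.9), np.float64(19.2)], [np.float64(737.2), np.float64(-148.2), np.float64(20.5)]] sil (array([ 625.7, -123.1]), np.float64(0.045))
-124 [280.  179.8] [359.7 257.2]
-122 [279.4 177.3] [359.3 254.9]
-120 [278.9 174.8] [358.9 252.6]
```

View pics/g_c.png

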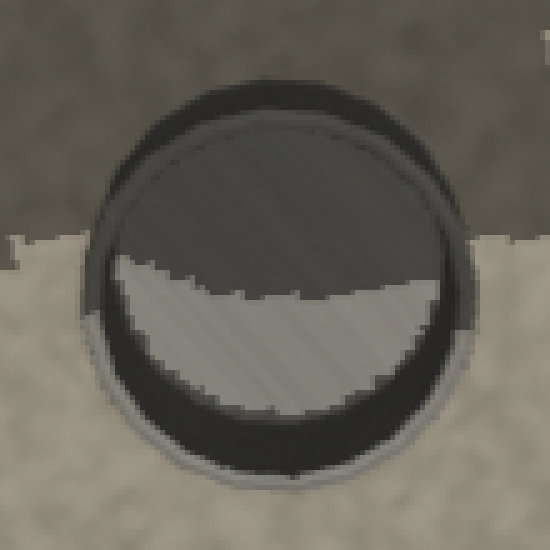

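```bash
python3 - <<'E'
from h import *
pick((626,-123.3),12)
place(118,12)
release()
look("shallow_tin_c",ST,z0=118,tag="i_w"); look("shallow_tin_c",ST,"scene",z0=118)
cv2.imwrite("pics/i_scene.png",cv2.resize(viewer.read_camera("scene")[200:350,220:420,::-1],None,fx=4,fy=4,interpolation=cv2.INTER_CUBIC))
print(robot.observe()["t"])
E
```

```text
at [ 626.6 -123.4   12.7]
width mm 63.06303233857558
lift width 63.466526467292795
stop d -1.0 f [-0.2 -1.   2.1] [481.9 164.3 129.2] w 62.96285329037319
shallow_tin_c wrist pp [[np.float64(474.3), np.float64(166.2), np.float64(135.6)]] sil (array([481. , 164.5]), np.float64(0.06))
shallow_tin_c scene pp [[np.float64(482.7), np.float64(165.5), np.float64(134.5)], [np.float64(736.1), np.float64(-147.5), np.float64(20.2)]] sil (array([480.3, 166.1]), np.float64(0.225))
51.15
```

View pics/i_w.png

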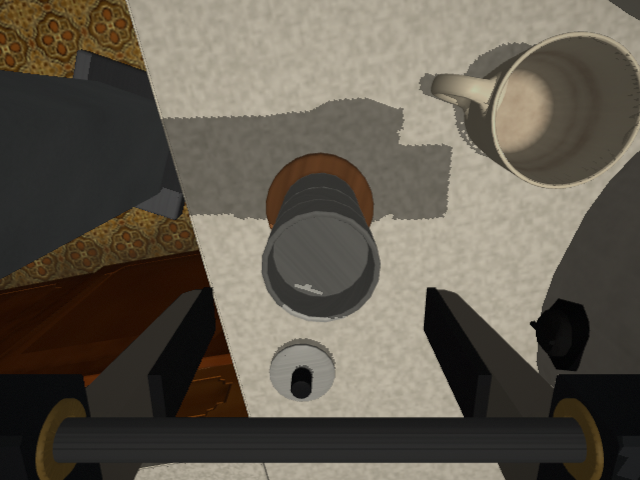

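View pics/i_scene.png

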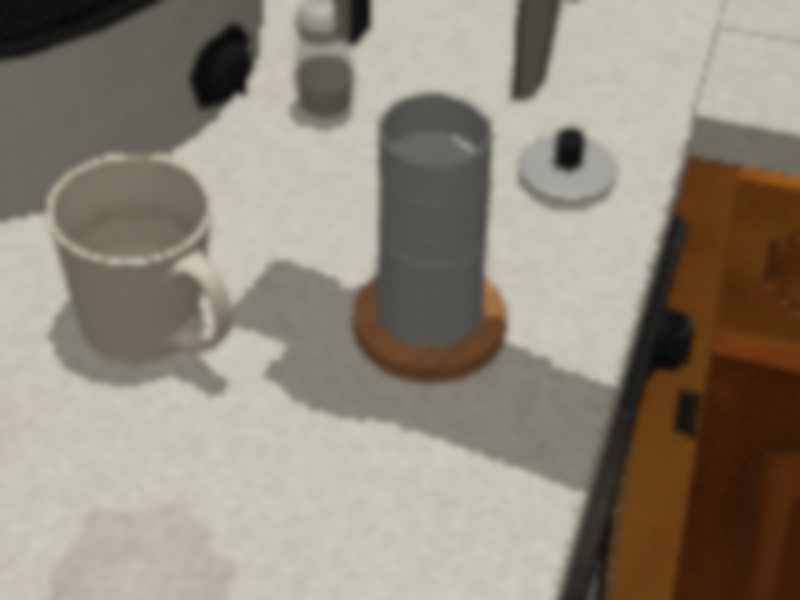

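Three tins are stacked straight (rim centre around (321,265) in the wrist picture). Next is the lid.

```bash
python3 - <<'E'
from h import *
g=np.array([520.5,4.5]); az=np.arctan2(g[1],g[0])
p=robot.observe()["tcp_pos"]; robot.servo_line([p[0],p[1],240])
home(az); robot.movep([*g,200],down(az))
PROF["tin_lid_c"]=([(8,32),(13,32),(13,10),(36,10)],0,18)
b=look("tin_lid_c",g,tag="j_w")
# knob top from dark pixels
im=viewer.read_camera("wrist");i=viewer.camera_info("wrist");K=np.array(i["camera_matrix"]);R=np.array(i["R"]);t=np.array(i["t"])
for x in (518,521,524):
    P=np.array([[x,4.5,36],[x,4.5,13]])@R.T+t;u=P@K.T;print(x,(u[:,:2]/u[:,2:]).round(1).tolist())
cv2.imwrite("pics/j_c.png",cv2.resize(im[150:270,260:380,::-1],None,fx=5,fy=5,interpolation=cv2.INTER_NEAREST))
E
```

```text
tin_lid_c wrist pp [[np.float64(518.2), np.float64(4.2), np.float64(17.8)]] sil (array([518.5,   3. ]), np.float64(0.058))
518 [[315.6, 215.4], [315.8, 208.8]]
521 [[319.3, 215.4], [319.3, 208.9]]
524 [[323.1, 215.4], [322.8, 208.9]]
```

View pics/j_c.png

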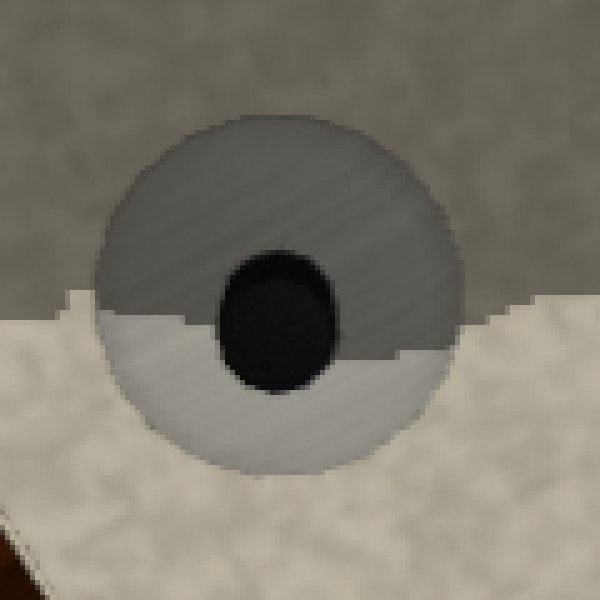

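```bash
python3 - <<'E'
from h import *
pick((518.2,3.2),16,N=20)
cv2.imwrite("pics/k_w.png",viewer.read_camera("wrist")[:,:,::-1])
d=place(148,16)
print(robot.observe()["t"])
cv2.imwrite("pics/k_scene.png",cv2.resize(viewer.read_camera("scene")[180:330,220:420,::-1],None,fx=4,fy=4,interpolation=cv2.INTER_CUBIC))
E
```

```text
at [518.7   3.2  16.6]
width mm 19.2673070331379
lift width 19.05183464242674
stop d -1.0 f [-1.2  0.4 -1.1] [481.7 164.2 163. ] w 19.662659115400437
63.0917
```

View pics/k_scene.png

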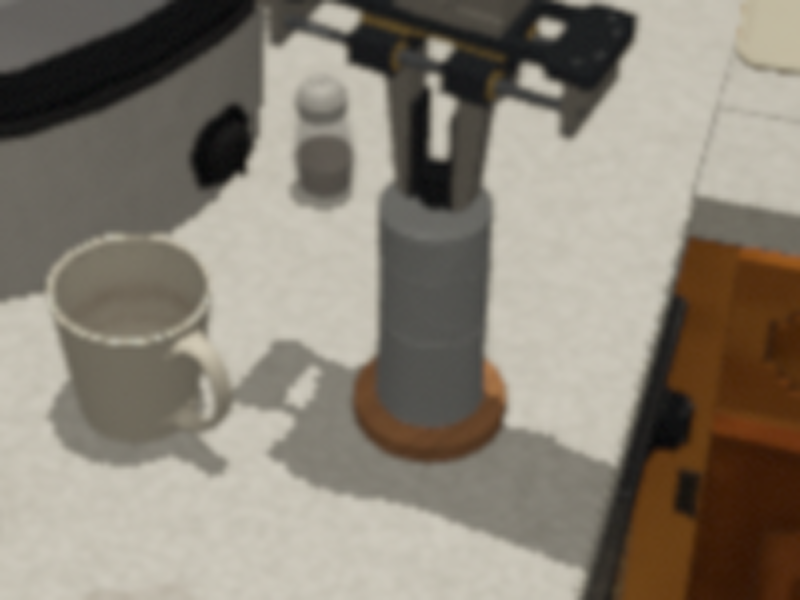

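```bash
python3 - <<'E'
from h import *
release(up=60)
PROF["tin_lid_c"]=([(8,32),(13,32),(13,10),(36,10)],0,18)
p=robot.observe()["tcp_pos"]; robot.servo_line([p[0],p[1],270])
look("tin_lid_c",ST,z0=148,tag="l_w")
home(-.3); robot.hold(.5)
for c in ("scene","top"): look("tin_lid_c",ST,c,z0=148,tag="l_"+c)
for n in ["mug_c","shaker_c","timer_c","deep_tin_c","middle_tin_c","shallow_tin_c"]:
    for c in ("scene","top"):
        viewer.read_camera(c); i=viewer.camera_info(c);R=np.array(i["R"]);t=np.array(i["t"])
        print(n,c,[(np.round(R.T@(np.array(d["at"])-t)).tolist()) for d in viewer.pinpoint(n,c)])
im=cv2.imread("pics/l_scene.png"); cv2.imwrite("pics/l_scc.png",cv2.resize(im[190:340,220:420],None,fx=4,fy=4,interpolation=cv2.INTER_CUBIC))
print(robot.observe()["t"],robot.observe()["contact_force"])
E
```

```text
tin_lid_c wrist pp [[np.float64(482.1), np.float64(166.4), np.float64(164.5)]] sil (array([480.6, 164. ]), np.float64(0.072))
tin_lid_c scene pp [[np.float64(486.6), np.float64(161.7), np.float64(159.2)]] sil (array([481.3, 166.4]), np.float64(0.231))
tin_lid_c top pp [[np.float64(486.0), np.float64(166.9), np.float64(168.5)]] sil (array([481.4, 164.8]), np.float64(0.142))
mug_c scene [[602.0, 285.0, 47.0]]
mug_c top [[599.0, 288.0, 47.0]]
shaker_c scene [[483.0, 166.0, 131.0], [681.0, 71.0, 44.0]]
shaker_c top [[678.0, 74.0, 42.0]]
timer_c scene [[387.0, 506.0, 25.0]]
timer_c top [[391.0, 507.0, 23.0]]
deep_tin_c scene [[482.0, 162.0, 43.0]]
deep_tin_c top [[483.0, 162.0, 42.0]]
middle_tin_c scene [[481.0, 163.0, 99.0]]
middle_tin_c top [[479.0, 165.0, 94.0]]
shallow_tin_c scene [[739.0, -147.0, 21.0], [480.0, 166.0, 132.0]]
shallow_tin_c top [[742.0, -142.0, 20.0], [482.0, 169.0, 134.0]]
68.9417 [-0.40675227  0.42853983  0.15054611]
```

View pics/l_w.png

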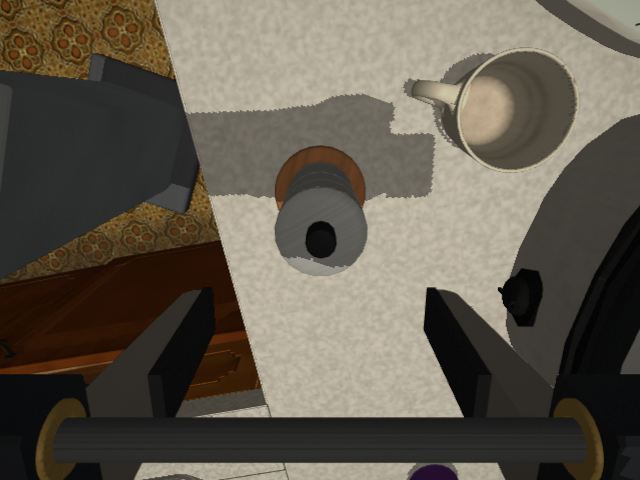

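View pics/l_scc.png

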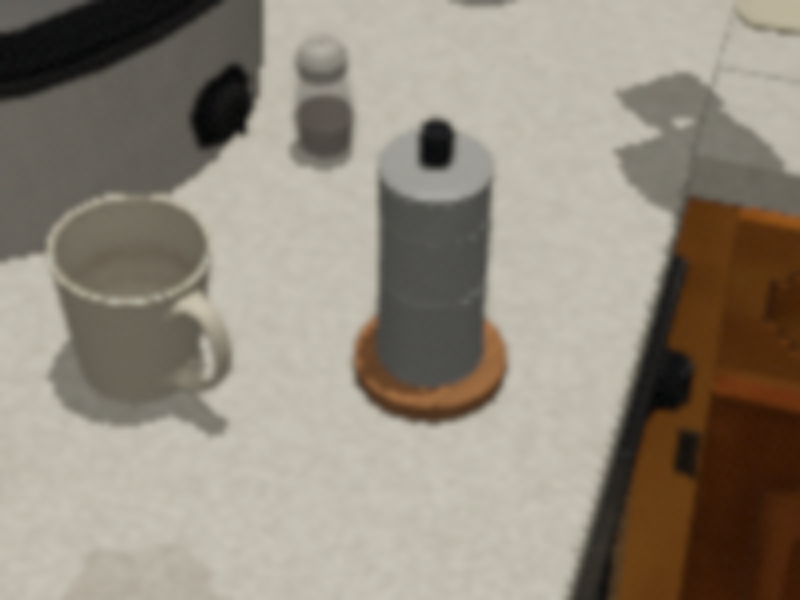

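The lid is level and centred (wrist view: disc around (321,230), knob around (321,239)). The stack is straight and the mug, shaker and timer haven't moved, so I'm handing in.

```bash
python3 -c "
from cell import robot
robot.job_done()"
```

```text
the job is handed in; nothing more can be done
```

I stacked the deep, middle and shallow steel tins on the stand in that order and put the lid on top. I then moved the arm clear and handed the job in at about 69 s of the 144 s allowed. I left the purple look-alike tin alone.

- **Stack position:** In the last pictures the stack looks straight, with the lid level. Outline fits put each piece within about 2.5 mm of the stand's axis. The network's height estimates are within about 5 mm of the seated heights, apart from one lid reading that was about 7 mm low.
- **Bystanders:** The mug, salt shaker and timer are within about 5 mm of where they started, which is within the measurement noise.
- **Checks that were weaker or disagreed:**
  - None of the four placings reached my 5 N contact threshold. The tins showed only 2–3 N and the lid about none, so I judged seating by the commanded depth (1 mm below nominal) and the pictures.
  - Some outline fits from the scene and top cameras were loose, and a few network readings were 5–8 mm off sideways or picked the wrong object. I relied on the wrist camera instead.

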